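# Turn the tabbed leaf of the desk board book

### The job

Turn the half-raised tabbed leaf of the board book over its spine with the fingertips and press it down until it lies flat on the other stack. Push it over from underneath without pinching or flicking it, and leave the bell, the erasers and the mug undisturbed.

Things in the scene. Friction and masses are not known exactly. Their poses are not given: they have to be found in the camera images.
- book: Heavy board book lying open. Base 170 (along the spine, its x) x 236 (its y) x 6 mm; on it two equal stacks of boards, 150 mm along x, from 17 to 91 mm either side of the spine, tops 43 mm above the desk; between them a steel spine rod along x on two thin end posts. Origin: underside, on the desk below mid-spine; z up. The leaf starts over the stack on the book's -y side, must end on the +y side.
- spine_mid (a point): Middle of the spine rod, on the hinge axis of the leaf (50 mm above the desk); axes as the book's.
- leaf (a joint): Turn of the leaf about the spine, rad. 0 = level over the -y stack, 1.57 = upright, 3.14 = flat over the +y stack (end stop at both). It starts a little raised, at 0.3 to 0.6. The hinge is stiff with friction: the leaf stays at whatever angle it is left and does not fall over by itself; 1 to 3 N on the tab moves it.
- leaf_tab (a point): Middle of the tab's outer edge, 115 mm from the hinge axis. The leaf is a rigid plywood board 150 mm along the spine, 6 to 100 mm out from the hinge axis, 8 mm thick (4 mm at its very rim), mid plane through the axis; its tab, 60 mm along the spine and also 8 mm thick, reaches to 115 mm, past the stack. Axes: x along the spine, -y out along the leaf, z normal to the face on top at the start.
- eraser_a: Bystander: wooden chalkboard eraser with grey bristle pad, 130 x 50 x 47 mm, on the desk at the robot's right (-y). Origin: middle of its underside, long side along its x.
- eraser_b: Bystander: a second eraser like the first. Origin: middle of its underside. Also at the robot's right.
- bell: Bystander: brass hand bell with turned wooden handle, standing mouth down, 80 mm diameter, 134 mm tall. Origin: middle of its underside, z up. (Farther off, at the desk's far left corner, stands a fixed pine supply cabinet 220 mm tall with a stapler on top, at least 0.35 m clear of the book.)
- mug: Bystander: green enamel mug of pencils, 80 mm diameter, 85 mm tall, pencils to 160 mm; handle on its +y side reaching 66 mm from the middle. Origin: middle of its underside, z up.

How it is judged:
On the way:
1. the leaf has been raised past upright (value of joint leaf above 1.62 rad).
At the end, for the whole second after the job is handed in: The leaf lies at rest flat on the other (+y) stack, turned to at least 3.06 rad (within 0.08 rad of fully flat), and bell, mug and erasers stand within 15 mm of where they were, bell and mug upright (value of joint leaf above 3.06 rad and velocity of joint leaf between -0.05 and 0.05 rad/s and distance of each of bell, mug, eraser_a, eraser_b from where it was at the start of the episode below 0.015 m and angle between each of bell, mug's own z axis and vertical below 0.2 rad); the robot touches nothing.
It fails at once if the leaf is pinched: the fingers press on both its faces at once (over 1.5 N each) ((contact force between the fingers and leaf_c2 above 1.5 N or contact force between the fingers and leaf_c3 above 1.5 N) and (contact force between the fingers and leaf_c4 above 1.5 N or contact force between the fingers and leaf_c5 above 1.5 N)).
It fails at once if the leaf is flicked: it turns faster than 6 rad/s (velocity of joint leaf above 6 rad/s).
It fails at once if a bystander is moved more than 15 mm or lifted (distance of any of bell, mug, eraser_a, eraser_b from where it was at the start of the episode above 0.015 m).
It also fails if it takes over 51 s, if anything falls off the work surface, if the arm or the gripper's body presses on something with over 40 N, if the wrist force passes 120 N, or if a joint passes its speed limit or range.

### The arm

A 7-joint arm with a two-finger parallel gripper is mounted at the origin on the work surface. World frame = base frame: x ahead of the robot, y to its left, z up, the work surface at z = 0. Lengths are in m, angles in rad, forces in N, time in s.
With the tool pointing down it reaches from about 0.4 to 0.85 m from the base axis. Payload 4.4 kg.
Tool frame: the origin (TCP) lies midway between the tips of the shut fingers; the grasp point (between the pads) lies 19 mm behind it; z points along the fingers, y is the line along which they close (so a half turn about z gives the same grasp; the last joint's range is limited). The gripper opens to 94 mm and grips with 3 to 60 N. Pads are 16 mm wide; open, the fingers measure 119 mm over their backs; the gripper's body (75 mm by 177 mm) begins 78 mm behind the grasp point.
Start: joints at [1.242, 0.628, 0.038, 1.517, -0.027, 0.996, -0.02], TCP at [0.169, -0.628, 0.169] pointing down, gripper open.
Joint ranges: [-3.06, 3.06], [-0.37, 2.12], [-1.25, 1.32], [0.18, 2.47], [-1.1, 4.24], [0.23, 1.98], [-2.94, 2.94]. Speed limits (rad/s): [2.57, 2.57, 3.14, 3.14, 3.14, 3.14, 3.14].

### API

Orientations are given as a unit quaternion [x, y, z, w].
In Python, from plant import arm, cams gives the robot as it stands.
- The arm moves only by the shell command python3 -m crank 'ROWS' [OPENING]. ROWS is JSON, one flat list of numbers, 4 for each row, row after row: the shift along the tool's x, y, z in units of 0.1 m (1.0 is 0.1 m), then the turn about the tool's z in units of 90 degrees (1.0 is 90 degrees). A call has exactly 8 rows; each row is the pose to reach, as a shift and turn from the pose commanded when the call began, along the tool's axes at that moment; what a row does not reach only later rows make up. A row lasts 1/10 s, in which the tool goes at most 50 mm and 8.59 degrees, less where a joint would pass 70% of its speed; a pose out of reach is approached as far as the arm can. A call with a number of a shift or a turn outside -1 to 1 is refused whole. A call with a gripper value outside its range is refused whole. OPENING is the opening, from -1 (shut) to 1 (fully open), set as the call begins (- or left out, the last holds). The fingers move at their own pace and stop on an object; the grip force is fixed at half the most. Time passes only in rows, so rows that repeat a pose let the fingers close, or fill a call up. It gives the time, the measured TCP pose, the force, the opening and the grip force at its end, in the units of the state.
- arm.read_state(): the state, without advancing time (a new reading comes with each control period).
- cams.grab_frame(name): name is "side" or "top"; returns a dict with "image" (400x640x3 uint8, blue, green, red), "fx", "fy", "cx", "cy" (pixels), "extrinsics" (4x4, takes a point from world to camera coordinates). Camera axes: x right, y up, looking along -z (the intrinsics and any distortion apply to the point x, -y, -z); pixel columns grow to the right and rows downward; lengths in m; the calibration is good to about 2 mm. A picture is of the moment at which its call begins. There is no depth.
- arm.sign_off(): hands the job in; it is judged then, once.
The state is a dict: "time": time; "joint_positions": joint angles; "joint_velocities": joint speeds; "effort": joint torques, N m; "tcp_pos": TCP position; "tcp_rot": TCP orientation; "wrist_force": force on the tool from outside, world axes, zero at the start; "moment": the same for the moment, N m; "width": finger opening in m; "gripper_force": force on a finger pad.
Only numpy, scipy, OpenCV 4.12 (cv2) and the standard library are available. Lean on these libraries where they do the work, as an engineer would, in place of code of your own. Each camera call takes 0.05 s, during which the arm holds its last target. There are 200 camera calls.

## Working session

There is one attempt and no reset: what is moved stays moved. The work goes in short steps, Python scripts to look and compute and a shell command to move; the robot and the scene stay as the last step left them, time stands still between calls to the robot, and variables do not carry over. Pictures are saved under pics/ and viewed, at most 10 in all, crops included, and the job is handed in when it is done.

```bash
ls; mkdir -p pics; python3 - <<'E'
from plant import arm,cams
import cv2
for n in("top","side"):
    f=cams.grab_frame(n); cv2.imwrite(f"pics/{n}0.png",f["image"])
    print(n,f["fx"],f["fy"],f["cx"],f["cy"],f["extrinsics"],[k for k in f])
s=arm.read_state();print(s["time"],s["tcp_pos"],s["tcp_rot"],s["width"])
E
```

```text
pics
top 401.28543649095786 401.28543649095786 313.46661973782295 199.643878304459 [[-1.48818321e-02 -9.99888578e-01  1.16713154e-03 -1.65597195e-02]
 [ 9.89435056e-01 -1.45578767e-02  1.44244024e-01 -5.60486210e-01]
 [-1.44210961e-01  3.30141620e-03  9.89541459e-01 -1.23545382e+00]
 [ 0.00000000e+00  0.00000000e+00  0.00000000e+00  1.00000000e+00]] ['image', 'fx', 'fy', 'cx', 'cy', 'extrinsics']
side 509.4218669283581 509.4218669283581 324.81394751620866 192.44466066420605 [[ 0.97742164 -0.21125866  0.00408908 -0.53608896]
 [ 0.15381679  0.72465944  0.67172099 -0.10466145]
 [-0.14487007 -0.65592567  0.74079294 -1.43404073]
 [ 0.          0.          0.          1.        ]] ['image', 'fx', 'fy', 'cx', 'cy', 'extrinsics']
0.1 [ 0.16871112 -0.6270768   0.16808764] [ 9.91380667e-01  1.31010402e-01 -1.21972208e-04 -7.95418612e-04] 0.09423852453632309
```

View pics/top0.png

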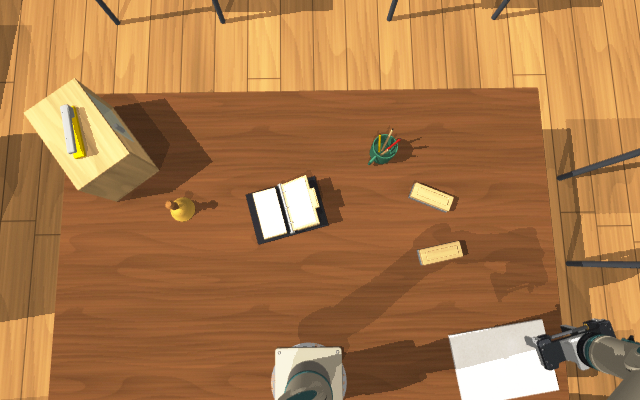

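View pics/side0.png

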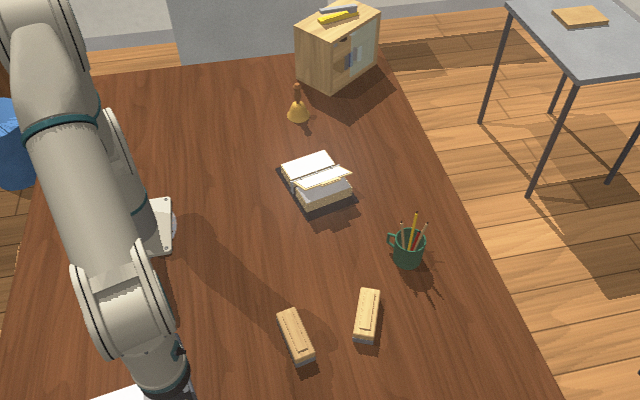

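The top view shows the open book at about (287,210), with the leaf's tab near (315,198). The bell is at (180,208), the mug at (384,148), and the erasers at (432,196) and (440,253). In the side view the leaf is half raised at about (325,177). I'll zoom in on the book.

```bash
python3 - <<'E'
import cv2,numpy as np
a=cv2.imread("pics/top0.png")[165:255,240:350]
b=cv2.imread("pics/side0.png")[140:225,265:365]
a=cv2.resize(a,None,fx=5,fy=5,interpolation=cv2.INTER_CUBIC);b=cv2.resize(b,None,fx=6,fy=6,interpolation=cv2.INTER_CUBIC)
cv2.imwrite("pics/topc.png",a);cv2.imwrite("pics/sidec.png",b)
E
```

```text
(no output)
```

View pics/topc.png

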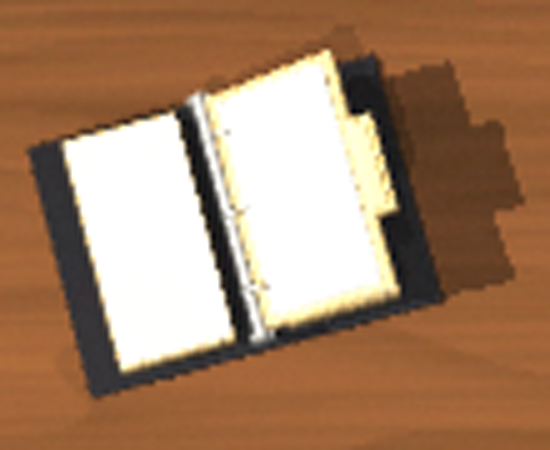

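View pics/sidec.png

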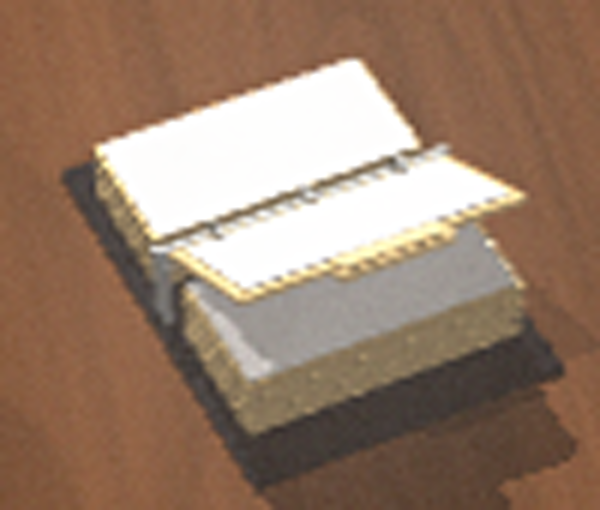

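The crops give these full-image points:

| Point | Top view | Side view |
|---|---|---|
| Rod ends | (279,184.6), (292.4,233) | (291.2,181.7), (339.2,165) |
| Tab outer edge middle | (317.2,197.4) | (331.8,182.5) |

The base's dark corners are also clear in the top view.

```bash
cat > h.py <<'E'
import numpy as np,json
from scipy.spatial.transform import Rotation as R
T={"top":(401.285,313.467,199.644,np.array([[-1.48818321e-02,-9.99888578e-01,1.16713154e-03,-1.65597195e-02],[9.89435056e-01,-1.45578767e-02,1.44244024e-01,-5.60486210e-01],[-1.44210961e-01,3.30141620e-03,9.89541459e-01,-1.23545382]])),
"side":(509.422,324.814,192.445,np.array([[0.97742164,-0.21125866,0.00408908,-0.53608896],[0.15381679,0.72465944,0.67172099,-0.10466145],[-0.14487007,-0.65592567,0.74079294,-1.43404073]]))}
def ray(n,u,v):
    f,cx,cy,E=T[n]; d=np.array([(u-cx)/f,-(v-cy)/f,-1]); Rm=E[:,:3]
    d=Rm.T@d; return -Rm.T@E[:,3],d/np.linalg.norm(d)
def plane(n,p,z):
    o,d=ray(n,*p); return o+d*(z-o[2])/d[2]
def tri(p,q):
    (o1,d1),(o2,d2)=ray("top",*p),ray("side",*q)
    s=np.linalg.lstsq(np.c_[d1,-d2],o2-o1,rcond=None)[0]
    a,b=o1+s[0]*d1,o2+s[1]*d2; return (a+b)/2,np.linalg.norm(a-b)
def proj(n,P):
    f,cx,cy,E=T[n];c=E[:,:3]@P+E[:,3]; return cx+f*c[0]/-c[2],cy-f*c[1]/-c[2]
E
python3 - <<'E'
from h import *
np.set_printoptions(precision=4,suppress=True)
c=lambda x,y:(240+x/5,165+y/5)
s=lambda x,y:(265+x/6,140+y/6)
r=[plane("top",c(*p),.05) for p in((195,98),(262,340))]
print("rod",r,np.mean(r,0),np.linalg.norm(r[0]-r[1]),np.degrees(np.arctan2(*(r[0]-r[1])[1::-1])))
b=[plane("top",c(*p),.006) for p in((30,148),(95,397),(443,298),(378,58))]
print("base",b,np.mean(b,0))
print("sizes",[np.linalg.norm(b[i]-b[i-1]) for i in range(4)],[np.degrees(np.arctan2(*(b[i]-b[j])[1::-1])) for i,j in((0,1),(3,2),(0,3),(1,2))])
t,e=tri(c(386,162),s(401,255));print("tab",t,e)
for n,p in(("a",(432,196)),("b",(440,253))):print(n,plane("top",p,.047))
print("mug",plane("top",(384,150),.085),"bell",plane("top",(184,213),.03))
E
```

```text
rod [array([0.6087, 0.0838, 0.05  ]), array([0.4547, 0.0424, 0.05  ])] [0.5317 0.0631 0.05  ] 0.15945928896930844 15.04663801515048
base [array([0.5852, 0.1956, 0.006 ]), array([0.4224, 0.1523, 0.006 ]), array([ 0.4829, -0.0727,  0.006 ]), array([ 0.6418, -0.0331,  0.006 ])] [0.5331 0.0605 0.006 ]
sizes [np.float64(0.2356131952090269), np.float64(0.1683856569056239), np.float64(0.23298181715843402), np.float64(0.1638532811031656)] [np.float64(14.898470593317652), np.float64(13.990039255957484), np.float64(103.92227581388266), np.float64(105.0309821225364)]
tab [ 0.5586 -0.0361  0.1074] 0.002987811154270308
a [ 0.5654 -0.4006  0.047 ]
b [ 0.3861 -0.4152  0.047 ]
mug [ 0.7072 -0.2475  0.085 ] bell [0.5248 0.3887 0.03  ]
```

The fit agrees with the given sizes: the rod midpoint is (0.5325, 0.062), yaw is about 14.8°, and the tab is 117 mm from the axis at an angle of about 0.515 rad. The tool's x axis is already parallel to the spine, and its −y is the book's +y. I'll shut the fingers, lift, and travel to the outboard side of the tab.

```bash

python3 -m crank '[0,0,-0.1,0, 0,0,-0.2,0, 0,0,-0.3,0, 0,0,-0.4,0, 0,0,-0.5,0, 0,0,-0.6,0, 0,0,-0.7,0, 0,0,-0.7,0]' -1
python3 -m crank '[0.1,-0.05,0,0, 0.2,-0.15,0,0, 0.35,-0.25,0,0, 0.5,-0.4,0,0, 0.65,-0.5,0,0, 0.8,-0.65,0,0, 0.9,-0.75,0,0, 1,-0.8,0,0]'
python3 -m crank '[0.1,-0.1,0,0, 0.2,-0.2,0,0, 0.35,-0.3,0,0, 0.5,-0.4,0,0, 0.65,-0.5,0,0, 0.8,-0.65,0,0, 0.9,-0.75,0,0, 1,-0.8,0,0]'
python3 -m crank '[0.1,-0.1,0,0, 0.2,-0.2,0,0, 0.35,-0.3,0,0, 0.5,-0.4,0,0, 0.65,-0.5,0,0, 0.8,-0.65,0,0, 0.9,-0.75,0,0, 1,-0.8,0,0]'
python3 -m crank '[0.1,-0.1,0,0, 0.2,-0.2,0,0, 0.35,-0.3,0,0, 0.5,-0.4,0,0, 0.65,-0.5,0,0, 0.8,-0.65,0,0, 0.9,-0.75,0,0, 1,-0.8,0,0]'
cat >> h.py <<'E'
C=np.array([.5325,.062,.05]);yaw=np.radians(14.8)
ex=np.array([np.cos(yaw),np.sin(yaw),0]);ey=np.array([-ex[1],ex[0],0])
def where():
    from plant import arm
    s=arm.read_state();p=np.array(s["tcp_pos"])-C
    print("t%.2f"%s["time"],"book-frame from spine mid",np.round([p@ex,p@ey,p[2]],4),"tool yaw",np.round(np.degrees(R.from_quat(s["tcp_rot"]).as_matrix()[:,:2].T),1)[0] if 0 else np.round(R.from_quat(s["tcp_rot"]).as_matrix(),3).tolist(),"F",np.round(s["wrist_force"],2),"w",round(s["width"],4))
E
python3 -c "import h;h.where()"
```

```text
time: 0.9
tcp_pos: [0.1691, -0.6288, 0.2408]
tcp_rot: [0.991, 0.131, 0.0, 0.002]
wrist_force: [0.6, -0.8, -0.8]
width: 0.0335
gripper_force: 0.0
time: 1.7
tcp_pos: [0.2456, -0.5229, 0.239]
tcp_rot: [0.991, 0.132, 0.0, -0.0]
wrist_force: [-0.4, -0.3, -0.4]
width: 0.0003
gripper_force: 0.0
time: 2.5
tcp_pos: [0.3207, -0.4201, 0.239]
tcp_rot: [0.991, 0.131, -0.0, -0.0]
wrist_force: [0.2, -0.3, 0.1]
width: 0.0006
gripper_force: 0.0
time: 3.3
tcp_pos: [0.3966, -0.3168, 0.239]
tcp_rot: [0.991, 0.131, -0.0, -0.0]
wrist_force: [0.7, -0.7, 0.7]
width: 0.0006
gripper_force: 0.0
time: 4.1
tcp_pos: [0.4724, -0.2135, 0.2389]
tcp_rot: [0.991, 0.132, -0.0, -0.0]
wrist_force: [-0.7, -0.3, -0.3]
width: 0.0006
gripper_force: 0.0
t4.10 book-frame from spine mid [-0.1285 -0.251   0.1889] tool yaw [[0.965, 0.261, -0.0], [0.261, -0.965, 0.0], [-0.0, -0.0, -1.0]] F [-0.72 -0.29 -0.32] w 0.0006
```

```bash

python3 -m crank '[0.1,-0.1,0,0, 0.2,-0.2,0,0, 0.3,-0.3,0,0, 0.4,-0.4,0,0, 0.5,-0.45,0,0, 0.6,-0.5,0,0, 0.65,-0.55,0,0, 0.65,-0.55,0,0]' >/dev/null
python3 -m crank '[0.1,-0.1,0,0, 0.2,-0.2,0,0, 0.3,-0.3,0,0, 0.4,-0.4,0,0, 0.5,-0.45,0,0, 0.6,-0.5,0,0, 0.65,-0.55,0,0, 0.65,-0.55,0,0]' >/dev/null
python3 -m crank '[0,0,0.1,0, 0,0,0.2,0, 0,0,0.4,0, 0,0,0.55,0, 0,0,0.7,0, 0,0,0.85,0, 0,0,0.95,0, 0,0,1,0]' >/dev/null
python3 -m crank '[0,0,0.1,0, 0,0,0.2,0, 0,0,0.3,0, 0,0,0.4,0, 0,0,0.45,0, 0,0,0.5,0, 0,0,0.55,0, 0,0,0.55,0]' >/dev/null
python3 - <<'E'
import h;h.where()
from plant import cams
import cv2
a=cams.grab_frame("side")["image"][90:240,240:440]
cv2.imwrite("pics/side1.png",cv2.resize(a,None,fx=4,fy=4,interpolation=cv2.INTER_CUBIC))
E
```

```text
t7.30 book-frame from spine mid [ 0.     -0.1414  0.0333] tool yaw [[0.966, 0.26, -0.001], [0.26, -0.966, 0.0], [-0.001, -0.0, -1.0]] F [-0.05  0.41 -0.03] w 0.001
```

View pics/side1.png

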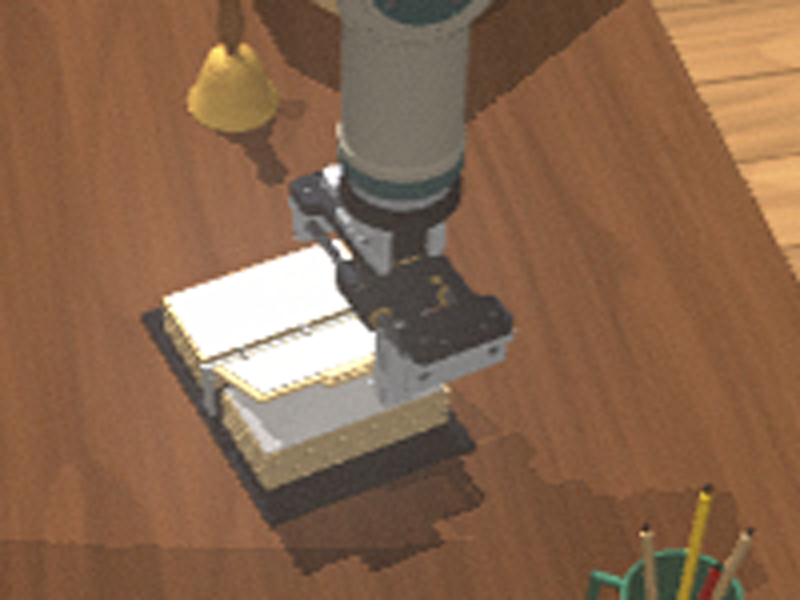

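The finger stands just outboard of the tab, with its tip at crop (390,398), just below the rim as planned. Now I'll push in and up along the arc.

```bash

python3 -m crank '[0,-0.1,0,0, 0,-0.2,0,0, 0,-0.27,0,0, 0,-0.3,-0.05,0, 0,-0.34,-0.1,0, 0,-0.38,-0.16,0, 0,-0.42,-0.21,0, 0,-0.46,-0.26,0]'
python3 - <<'E'
import h;h.where()
from plant import cams
import cv2
a=cams.grab_frame("side")["image"][90:240,240:440]
cv2.imwrite("pics/side2.png",cv2.resize(a,None,fx=4,fy=4,interpolation=cv2.INTER_CUBIC))
E
```

```text
time: 8.15
tcp_pos: [0.5572, -0.0302, 0.1106]
tcp_rot: [0.991, 0.131, 0.0, 0.0]
wrist_force: [-0.4, 0.4, -0.1]
width: 0.0008
gripper_force: 0.0
t8.15 book-frame from spine mid [ 0.0003 -0.0955  0.0606] tool yaw [[0.966, 0.26, 0.001], [0.26, -0.966, -0.0], [0.001, 0.0, -1.0]] F [-0.37  0.4  -0.1 ] w 0.0008
```

View pics/side2.png

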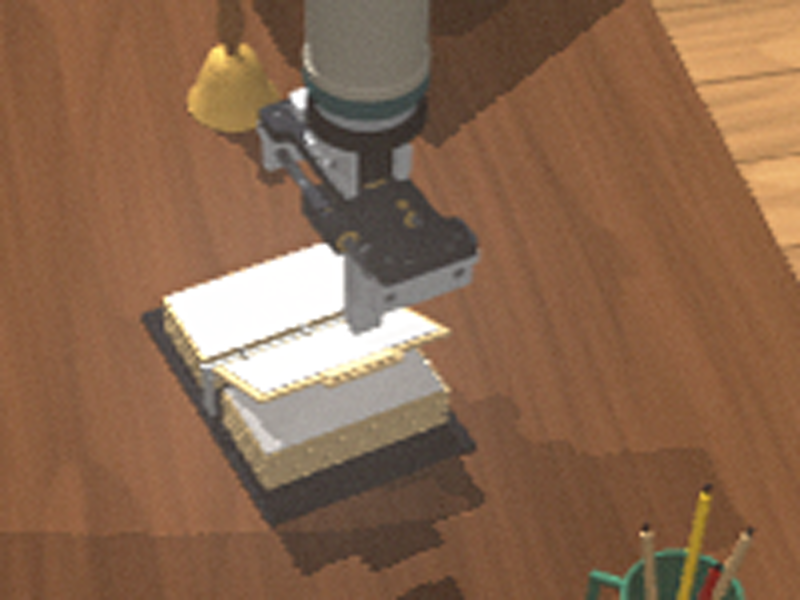

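The leaf hasn't moved and the finger is above it: the tip is at crop (365,330) and the tab rim at (335–405, 352–385). So the leaf is lower than I estimated. I'll measure it again from the leaf corners.

```bash
python3 - <<'E'
from h import *
np.set_printoptions(precision=4,suppress=True)
c=lambda x,y:(240+x/5,165+y/5)
s=lambda x,y:(265+x/6,140+y/6)
for n,p,q in(("far corner",c(330,50),s(525,195)),("near corner",c(398,293),s(245,298)),("tab far",c(372,113),s(457,232)),("tab near",c(398,212),s(345,275)),("rod far",c(195,98),s(445,150)),("rod near",c(262,340),s(157,250)),("stack far",c(178,112),s(357,60)),("stack near",c(120,372),s(97,150))):
    t,e=tri(p,q);d=t-C;print(n,np.array([d@ex,d@ey,d[2]]),"e",e,"ang",np.arctan2(d[2],-d@ey),"r",np.hypot(d[2],d@ey))
print("tcp proj top/side",proj("top",np.array([.5572,-.0302,.1106])),proj("side",np.array([.5572,-.0302,.1106])))
E
```

```text
far corner [ 0.0758 -0.0872  0.0497] e 7.952883433504183e-05 ang 0.5177145780425437 r 0.10034976661396827
near corner [-0.0755 -0.0878  0.0515] e 0.00707574261557848 ang 0.5304268535176301 r 0.10183587801666391
tab far [ 0.0305 -0.1012  0.0584] e 0.0015509400907329205 ang 0.523530748831744 r 0.11685089934890627
tab near [-0.0298 -0.1006  0.0572] e 0.005534345610368324 ang 0.516943664259654 r 0.11577679137236072
rod far [ 0.0804  0.0014 -0.001 ] e 0.0019466304189931566 ang -2.5087140043585245 r 0.001701273262810912
rod near [-0.0794  0.0005  0.0025] e 0.0022436345505960358 ang 1.777303838463424 r 0.0026025901737670733
stack far [0.0499 0.0147 0.0662] e 0.02160632065601066 ang 1.78877602296539 r 0.06783014828185098
stack near [-0.0728  0.092  -0.0129] e 0.0036983913901682303 ang -3.0019523988328545 r 0.09295197244304182
tcp proj top/side (np.float64(315.2876678418132), np.float64(197.24252560823157)) (np.float64(330.3525332875876), np.float64(180.3845770769099))
```

```bash
python3 - <<'E'
from h import *
for y,z in((-.1414,.0333),(-.0955,.0606)):
  for dz in(0,.01,.02,.03):
    u,v=proj("side",C+y*ey+np.array([0,0,z+dz]));print(y,dz,"side1/2 crop px",round((u-240)*4),round((v-90)*4))
from plant import cams
import cv2
a=cams.grab_frame("top")["image"][140:260,240:400]
b=cams.grab_frame("side")["image"][140:190,300:365]
a=cv2.resize(a,(480,360),interpolation=cv2.INTER_CUBIC)
b=cv2.resize(b,(468,360),interpolation=cv2.INTER_NEAREST)[:,:]
cv2.imwrite("pics/both.png",cv2.hconcat([a,b])[:,:800])
E
```

```text
-0.1414 0 side1/2 crop px 391 432
-0.1414 0.01 side1/2 crop px 392 422
-0.1414 0.02 side1/2 crop px 392 413
-0.1414 0.03 side1/2 crop px 392 403
-0.0955 0 side1/2 crop px 361 362
-0.0955 0.01 side1/2 crop px 361 352
-0.0955 0.02 side1/2 crop px 361 342
-0.0955 0.03 side1/2 crop px 362 331
```

View pics/both.png

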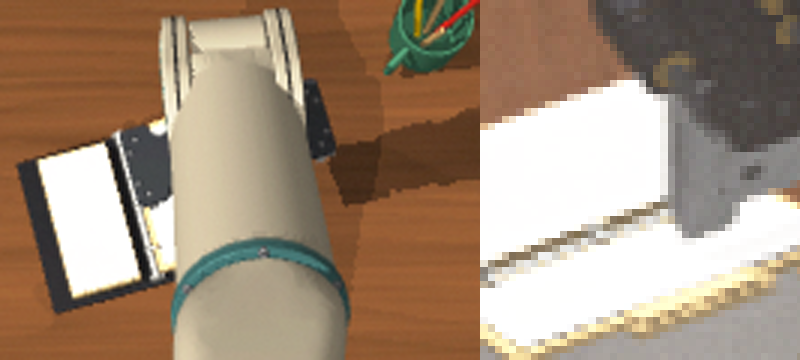

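The visible tip sits about 30 px higher than the reported TCP projects, in both pictures, so the real tips are about 30 mm above that point. That explains why the finger passed over the leaf without touching. I'll back out, go 30 mm lower and push again.

```bash

python3 -m crank '[0,0.1,0,0, 0,0.2,0,0, 0,0.3,0,0, 0,0.4,0,0, 0,0.5,0,0, 0,0.5,0.1,0, 0,0.5,0.2,0, 0,0.5,0.3,0]' >/dev/null
python3 -m crank '[0,0,0.1,0, 0,0,0.2,0, 0,0,0.27,0, 0,0,0.27,0, 0,-0.05,0.27,0, 0,-0.1,0.27,0, 0,-0.15,0.27,0, 0,-0.2,0.27,0]' |grep force
python3 -c "import h;h.where()"
python3 -m crank '[0,-0.05,0,0, 0,-0.1,0,0, 0,-0.14,-0.04,0, 0,-0.18,-0.08,0, 0,-0.21,-0.12,0, 0,-0.24,-0.17,0, 0,-0.27,-0.22,0, 0,-0.3,-0.27,0]'|grep force
python3 - <<'E'
import h;h.where()
from plant import cams
import cv2
a=cams.grab_frame("side")["image"][90:240,240:440]
cv2.imwrite("pics/side3.png",cv2.resize(a,None,fx=4,fy=4,interpolation=cv2.INTER_CUBIC))
E
```

```text
wrist_force: [-0.0, -0.6, -0.5]
gripper_force: 0.0
t9.90 book-frame from spine mid [ 0.0006 -0.1249  0.0033] tool yaw [[0.966, 0.26, 0.001], [0.26, -0.966, 0.0], [0.001, 0.0, -1.0]] F [-0.02 -0.62 -0.53] w 0.0004
wrist_force: [0.4, -1.8, -1.2]
gripper_force: 0.7
t10.70 book-frame from spine mid [ 0.0003 -0.095   0.0304] tool yaw [[0.966, 0.26, 0.0], [0.26, -0.966, 0.0], [0.0, -0.0, -1.0]] F [ 0.43 -1.85 -1.2 ] w 0.0005
```

View pics/side3.png

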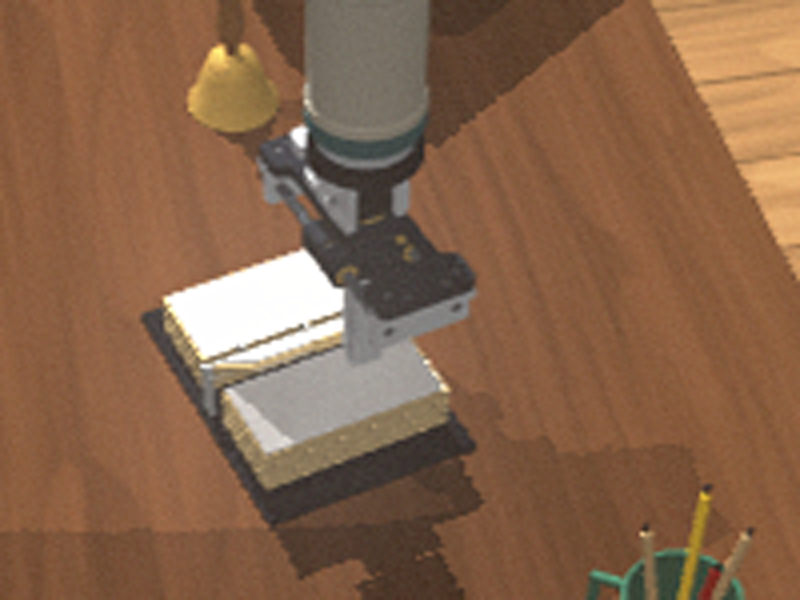

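The leaf is now rising on the fingertip; it is nearly edge-on, close to 0.8 rad. I'll carry on along the arc, over the top and partway down.

```bash

python3 -m crank '[0,-0.08,-0.07,0, 0,-0.17,-0.14,0, 0,-0.27,-0.2,0, 0,-0.37,-0.25,0, 0,-0.48,-0.29,0, 0,-0.59,-0.32,0, 0,-0.7,-0.34,0, 0,-0.78,-0.35,0]'|grep wrist
python3 -c "import h;h.where()"
python3 -m crank '[0,-0.08,-0.01,0, 0,-0.15,-0.02,0, 0,-0.22,-0.03,0, 0,-0.32,0,0, 0,-0.42,0.03,0, 0,-0.52,0.08,0, 0,-0.6,0.12,0, 0,-0.6,0.12,0]'|grep wrist
python3 - <<'E'
import h;h.where()
from plant import cams
import cv2
a=cams.grab_frame("side")["image"][90:240,240:440]
cv2.imwrite("pics/side4.png",cv2.resize(a,None,fx=4,fy=4,interpolation=cv2.INTER_CUBIC))
E
```

```text
wrist_force: [-0.4, -2.2, 6.3]
t11.55 book-frame from spine mid [ 0.0009 -0.0154  0.0664] tool yaw [[0.965, 0.261, 0.002], [0.261, -0.965, 0.001], [0.003, -0.001, -1.0]] F [-0.43 -2.16  6.28] w 0.0003
wrist_force: [-0.2, 0.4, -0.6]
t12.35 book-frame from spine mid [-0.0013  0.0444  0.0519] tool yaw [[0.965, 0.262, -0.002], [0.262, -0.965, 0.0], [-0.002, -0.001, -1.0]] F [-0.18  0.37 -0.57] w 0.0004
```

View pics/side4.png

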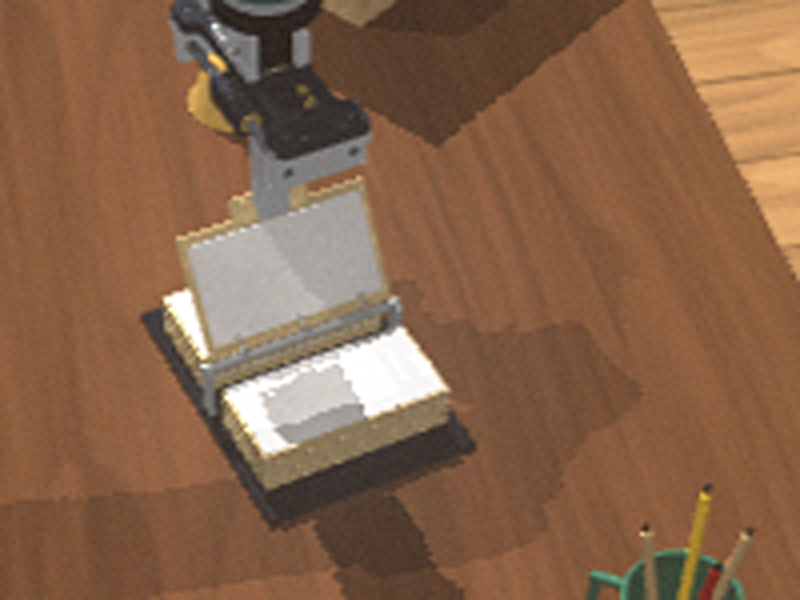

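The leaf is past upright, at about 2.1 rad, with the fingertip on its former underside near the tab, at crop (275,215). Next I'll press it down along the arc.

```bash

python3 -m crank '[0,-0.07,0.05,0, 0,-0.13,0.11,0, 0,-0.19,0.18,0, 0,-0.25,0.26,0, 0,-0.29,0.33,0, 0,-0.32,0.4,0, 0,-0.34,0.47,0, 0,-0.36,0.54,0]'|grep wrist
python3 -m crank '[0,0,0.04,0, 0,-0.01,0.08,0, 0,-0.01,0.12,0, 0,-0.01,0.16,0, 0,-0.01,0.19,0, 0,-0.01,0.22,0, 0,-0.01,0.22,0, 0,-0.01,0.22,0]'|grep wrist
python3 -c "import h;h.where()"
```

```text
wrist_force: [0.4, 0.1, 0.3]
wrist_force: [0.3, 0.4, -0.3]
t14.00 book-frame from spine mid [-0.0007  0.0793 -0.0232] tool yaw [[0.966, 0.26, -0.0], [0.26, -0.966, -0.0], [-0.0, 0.0, -1.0]] F [ 0.28  0.35 -0.28] w 0.0003
```

```bash

python3 -m crank '[0,0,0.01,0, 0,0,0.02,0, 0,0,0.03,0, 0,0,0.04,0, 0,0,0.05,0, 0,0,0.05,0, 0,0,0.05,0, 0,0,0.05,0]'|grep wrist
python3 - <<'E'
import h;h.where()
from plant import cams
import cv2
a=cams.grab_frame("side")["image"][90:240,240:440]
cv2.imwrite("pics/side5.png",cv2.resize(a,None,fx=4,fy=4,interpolation=cv2.INTER_CUBIC))
E
```

```text
wrist_force: [0.2, 0.6, -0.3]
t14.80 book-frame from spine mid [-0.0007  0.0793 -0.0282] tool yaw [[0.966, 0.26, -0.0], [0.26, -0.966, -0.0], [-0.0, 0.0, -1.0]] F [ 0.24  0.58 -0.28] w 0.0003
```

View pics/side5.png

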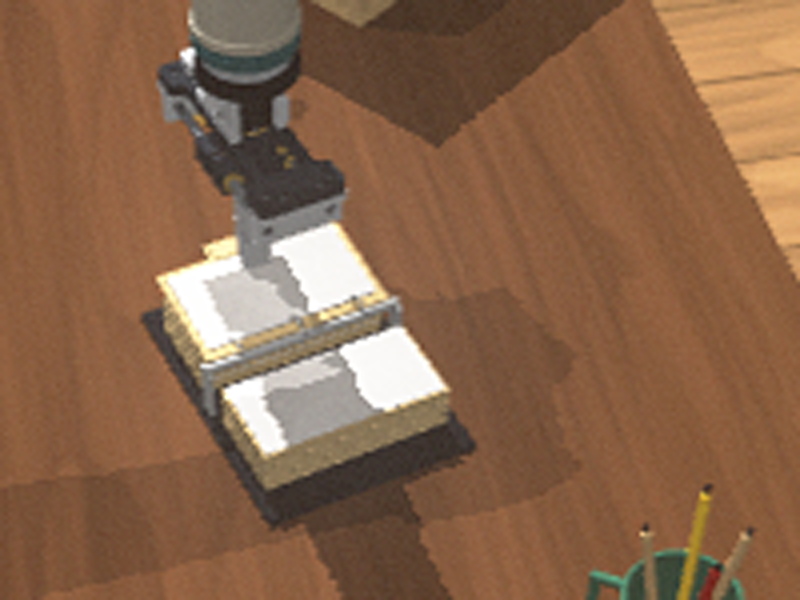

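The leaf is now nearly flat on the +y stack, with the tip on it at crop (255,262). I'll keep pressing in small steps until the force builds.

```bash

python3 -m crank '[0,0,0.01,0, 0,0,0.01,0, 0,0,0.02,0, 0,0,0.02,0, 0,0,0.03,0, 0,0,0.03,0, 0,0,0.03,0, 0,0,0.03,0]'|grep wrist
python3 -c "import h;h.where()"
python3 -m crank '[0,0,0.01,0, 0,0,0.01,0, 0,0,0.02,0, 0,0,0.02,0, 0,0,0.03,0, 0,0,0.03,0, 0,0,0.03,0, 0,0,0.03,0]'|grep wrist
python3 -c "import h;h.where()"
```

```text
wrist_force: [1.3, 0.6, -0.2]
t15.65 book-frame from spine mid [-0.0007  0.0793 -0.0311] tool yaw [[0.966, 0.26, -0.0], [0.26, -0.966, -0.0], [-0.0, 0.0, -1.0]] F [ 1.33  0.63 -0.25] w 0.0006
wrist_force: [-3.0, -0.8, 15.5]
t16.45 book-frame from spine mid [-0.0005  0.0794 -0.0325] tool yaw [[0.966, 0.26, 0.001], [0.26, -0.966, 0.0], [0.001, 0.0, -1.0]] F [-2.98 -0.75 15.52] w 0.0005
```

The force jumped to 15.5 N within 3 mm, so the end stop is reached. I'll lift straight off and check the scene numerically.

```bash

python3 -m crank '[0,0,-0.05,0, 0,0,-0.1,0, 0,0,-0.2,0, 0,0,-0.35,0, 0,0,-0.5,0, 0,0,-0.7,0, 0,0,-0.9,0, 0,0,-1,0]'|grep wrist
python3 -m crank '[0,0.1,-0.1,0, 0,0.2,-0.2,0, 0,0.4,-0.3,0, 0,0.6,-0.4,0, 0,0.7,-0.4,0, 0,0.9,-0.4,0, 0,1,-0.4,0, 0,1,-0.4,0]'|grep wrist
python3 - <<'E'
from h import *;where()
from plant import cams
import cv2
i=cams.grab_frame("side")["image"];o=cv2.imread("pics/side0.png")
for n,(x,y,w,h) in dict(bell=(280,75,40,50),mug=(380,205,60,70),ea=(350,280,40,75),eb=(270,300,55,75)).items():
    print(n,"diff px",int((cv2.absdiff(i,o)[y:y+h,x:x+w].max(2)>60).sum()))
# image height of the tab rim: expected columns/rows for some angles, against colour profile
for th in(2.9,3.0,3.06,3.14):
    print(th,[tuple(np.round(proj("side",C+x*ex-.115*np.cos(th)*ey+np.array([0,0,.115*np.sin(th)])-.004*(np.sin(th)*ey+np.array([0,0,np.cos(th)]))),1)) for x in(-.02,0.,.02)])
for x in(-.02,0,.02):
    u,v=proj("side",C+x*ex+.115*ey+np.array([0,0,.004]));u=round(u);print(u,[(r,i[r,u].tolist()) for r in range(round(v)-5,round(v)+5)])
E
```

```text
wrist_force: [0.1, 0.4, 0.8]
wrist_force: [-0.0, 1.1, -0.4]
t18.05 book-frame from spine mid [-0.0008 -0.0224  0.1053] tool yaw [[0.966, 0.257, -0.001], [0.257, -0.966, -0.001], [-0.001, 0.001, -1.0]] F [-0.01  1.1  -0.39] w 0.0005
bell diff px 398
mug diff px 0
ea diff px 879
eb diff px 0
2.9 [(np.float64(293.1), np.float64(145.4)), (np.float64(299.1), np.float64(143.4)), (np.float64(305.0), np.float64(141.4))]
3.0 [(np.float64(292.9), np.float64(147.6)), (np.float64(298.9), np.float64(145.6)), (np.float64(304.7), np.float64(143.6))]
3.06 [(np.float64(292.9), np.float64(149.0)), (np.float64(298.8), np.float64(147.0)), (np.float64(304.7), np.float64(145.0))]
3.14 [(np.float64(292.9), np.float64(151.0)), (np.float64(298.8), np.float64(149.1)), (np.float64(304.6), np.float64(147.1))]
293 [(146, [79, 110, 154]), (147, [81, 109, 154]), (148, [84, 109, 153]), (149, [85, 111, 154]), (150, [79, 103, 145]), (151, [79, 108, 153]), (152, [183, 245, 255]), (153, [192, 246, 255]), (154, [186, 242, 254]), (155, [179, 238, 252])]
299 [(144, [85, 111, 155]), (145, [85, 110, 156]), (146, [79, 107, 150]), (147, [87, 114, 156]), (148, [81, 108, 152]), (149, [83, 113, 160]), (150, [198, 252, 255]), (151, [197, 249, 255]), (152, [208, 251, 255]), (153, [204, 251, 255])]
305 [(142, [83, 109, 152]), (143, [85, 114, 156]), (144, [79, 108, 149]), (145, [84, 111, 154]), (146, [83, 108, 156]), (147, [87, 116, 162]), (148, [198, 253, 255]), (149, [203, 251, 255]), (150, [211, 252, 255]), (151, [202, 252, 255])]
```

The rim rows match flat (3.14 rad). The bell and eraser_a differences are probably shadow or occlusion, so I'll check them in the top view.

```bash
python3 - <<'E'
from plant import cams
import cv2
o=cv2.imread("pics/top0.png");i=cams.grab_frame("top")["image"]
for n,(x,y,w,h) in dict(bell=(165,195,35,30),mug=(365,125,40,45),ea=(405,178,55,38),eb=(412,236,58,35)).items():
    r=cv2.matchTemplate(i[y-8:y+h+8,x-8:x+w+8],o[y:y+h,x:x+w],cv2.TM_CCOEFF_NORMED);_,m,_,l=cv2.minMaxLoc(r)
    print(n,round(m,3),"shift px",l[0]-8,l[1]-8)
E
```

```text
bell 0.999 shift px 0 0
mug 0.999 shift px 0 0
ea 0.899 shift px 0 0
eb 0.99 shift px 0 0
```

Nothing has shifted, so I'm handing in the job.

```bash
python3 -c "from plant import arm;print(arm.sign_off())"
```

```text
the job is handed in; nothing more can be done
None
```

The leaf is turned over and pressed flat on the +y stack (rim seen at about 3.14 rad), the bystanders show no shift in the top view, the arm is clear, and the job was handed in just after 18 s; no verdict was returned.

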